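# Seat the bend-test support in its corner stop

## Task

Push the dark support block with the two uprights along the bench until it sits flat against the long fence of the aluminium corner stop, in front of the slide, then push the slide along the fence until the block is trapped snugly between the slide and the end stop. Push only: the block is never to be lifted or tipped, and the other things on the bench stay where they are. Finish with the hand clear.

Things in the scene. Friction and masses are not known exactly. Their poses are not given: they have to be found in the camera images.
- support: the support block of a bend test, dark steel: base slab 90 mm (its x) by 70 mm (its y) by 25 mm high, on it two upright slabs, each 18 x 50 mm, at x = +-26 mm, up to 55 mm above the bench. Loose on the bench, 0.4 to 0.75 kg. Origin at the centre of its underside, z up; starts within 0.4 rad of square to the corner stop
- corner: the corner stop, fixed on the bench: two aluminium bars 18 mm high, 16 mm thick, in an L. Origin on the bench, z up. Long fence along its x from -140 to +115 mm, inner face in the plane y = 0, looking to -y (with its foot it reaches back to y = +38 mm). End stop at the +x end: inner face in the plane x = +100 mm, from the fence out to y = -50 mm. The block starts on the -y side
- home (a point): point on the bench, fixed to the corner stop at x = 55, y = -35 mm of its frame: the centre of the block's underside when it touches both fence and end stop, its 90 mm side along the fence. Axes as the corner stop's
- slide (a joint): the slide, a steel cross-bar riding on the long fence at its end nearer the robot, twice as tall as the end stop (which is at the far end): its place along the fence in m, growing towards the end stop (0 to 0.12). Starts at 0 to 0.03; 0.095 when it touches a block that is home. About 2 N of friction; it stays where it is left
- slide_face (a point): on the slide's front face (towards the end stop), 30 mm out from the fence, 19 mm above the bench; at x = -85 mm + joint value in the corner stop's frame; its x axis points to the end stop. The cross-bar is 12 mm thick (push on its back face), from 2 to 36 mm above the bench, reaching 57 mm out from the fence. A saddle 40 mm long, behind the front face, straddles the fence
- nose: bystander: a smaller dark steel block, 60 x 60 x 25 mm, with one round post 22 mm across on top (65 mm high overall); not the one to push. Origin at the centre of its underside
- wafers_a: bystander: a stack of four brown wafers, about 55 x 55 x 26 mm. Origin at the centre of its underside
- wafers_b: bystander: a stack of three brown wafers, about 55 x 55 x 20 mm. Origin at the centre of its underside
- weight: bystander: a steel calibration weight with a knob, 34 mm across, 58 mm high. Origin at the centre of its underside
- jar: bystander: a capped sample jar, 52 mm across, 65 mm high. Origin at the centre of its underside
- beaker: bystander: an open clear beaker, 64 mm across, 75 mm high. Origin at the centre of its underside
- caliper_block: bystander: a flat steel gauge bar, 75 x 30 x 9 mm, lying. Origin at the centre of its underside
Not all that is in view belongs to the job. Leave any purple or turquoise look-alike of the support alone.

How it is judged (in metres and radians):
At the end, for the whole second after the job is handed in: The support block stands on the bench within 3 mm of touching the long fence and the end stop, square to them within 2 degrees, and the slide's face is within about 3 mm of the block's near side; block and slide are at rest (x of support in the frame of corner between 0.052 and 0.058 m and y of support in the frame of corner between -0.038 and -0.032 m and angle between the x axis of support and the x axis of corner, either way round below 0.035 rad and height (world z) of support below 0.004 m and angle between support's own z axis and vertical below 0.05 rad and value of joint slide above 0.0915 m and horizontal distance between slide_face and support below 0.0485 m and linear speed of support below 0.01 m/s and velocity of joint slide below 0.01 m/s).
It fails at once if the support block is lifted or tipped (underside more than 10 mm up, or tilted more than 0.2 rad) (height (world z) of support above 0.01 m or angle between support's own z axis and vertical above 0.2 rad).
It fails at once if one of the other loose things is disturbed (moved more than 20 mm) (distance of any of nose, wafers_a, wafers_b, weight, jar, beaker, caliper_block from where it was at the start of the episode above 0.02 m).
It also fails if it takes over 53 s, if anything falls off the work surface, if the arm or the gripper's body presses on something with over 40 N, if the wrist force passes 120 N, or if a joint passes its speed limit or range.

## Robot

A 7-joint arm with a two-finger parallel gripper is mounted at the origin on the work surface. World frame = base frame: x ahead of the robot, y to its left, z up, the work surface at z = 0. Lengths are in mm, angles in rad, forces in N, time in s.
With the tool pointing down it reaches from about 400 to 925 mm from the base axis. Payload 5.6 kg.
Tool frame: the origin (TCP) lies on the centre line of the jaws, within the pads' length; the fingertips stand 17 mm ahead of it and the grasp point (between the pads) lies 2 mm behind it; z points along the fingers, y is the direction in which the jaws open and shut (so a half turn about z gives the same grasp; the last joint's range is limited). The gripper opens to 85 mm and grips with 20 to 120 N. Pads are 22 mm wide; open, the fingers measure 114 mm over their backs; the gripper's body (76 mm by 85 mm) begins 54 mm behind the grasp point. The pads swing forward as they close: fully open they stand 13 mm farther back than shut.
Start: joints at [-1.202, 0.468, -0.012, 1.603, 0.006, 1.071, -0.056], TCP at [260.208, 595.651, 248.29] pointing down, gripper open.
Joint ranges: [-2.53, 2.53], [-0.31, 2.02], [-1.57, 1.55], [0.28, 2.44], [-1.29, 4.43], [0.15, 1.84], [-2.92, 2.92]. Speed limits (rad/s): [2.57, 2.57, 3.14, 3.14, 3.14, 3.14, 3.14].

## Interface

Orientations are given as [roll, pitch, yaw] about the fixed x, y, z axes, in that order (R = Rz(yaw) Ry(pitch) Rx(roll)).
In Python, from rig import bot gives the robot as it stands. Calls block until the motion is done:
- bot.move_to(position, orientation): joint-space move of the TCP to a pose.
- bot.servo_line(position, rot=None, vel=150, max_force=None): straight line of the TCP; rot=None keeps the orientation; vel is the mean speed in mm/s. With max_force (N) it stops when the force on the tool has changed by that much, and returns True; else False.
- bot.goto_joints(angles): joint-space move.
- bot.command_gripper(opening): finger opening in mm; the grip force is fixed at half the most; returns when the fingers have stopped.
- bot.dwell(seconds).
- bot.ik(position, orientation): joint angles nearest the present ones, or None.
- bot.camera(name): name is "scene" or "top" or "wrist"; returns (picture, depth): 384x512x3 uint8, red, green, blue; 384x512 float32, mm along the optical axis (not along the pixel's ray), 0 where there is no reading.
- bot.camera_info(name): a dict with "intrinsics" (3x3 intrinsics, pixels), "world_from_camera" (4x4, takes a point from camera to world coordinates); the wrist camera has in their place "tool_from_camera" (4x4, takes a point from camera to tool coordinates, whose origin is the TCP and whose axes are the flange's). Camera axes: x right, y up, looking along -z (the intrinsics and any distortion apply to the point x, -y, -z); pixel columns grow to the right and rows downward; lengths in mm; the calibration is good to about 2 mm. A picture is of the moment at which its call begins: read the wrist's pose just before it. camera_info takes no time and is no camera call.
A pose or a line that the arm cannot do raises bot.MotionError and nothing moves.
- bot.close_job(): hands the job in, once; it reports no verdict.
Trained networks look in the newest picture that a camera, given by its name, has taken for a name from the list of things; names that differ only in an ending like _2 or _b are one class to them, and where a whole thing is asked for, a point or a joint stands for the part that bears it (a point fixed in the world has none). Each returns a list of dicts, best first, with "score" (0 to 1); they miss things now and then, are a little off and sometimes report something else, mostly with a low value. They report only what shows in the picture. A call takes as long as a camera call. They do not tell look-alikes from the thing itself.
- bot.cut_out(camera, query): "mask" (384x512 bool, what is visible of it) and "location" ([row, column] in pixels, amid what is visible of it).
Readings, each from a call of its own:
- bot.get_time(): time.
- bot.get_qpos(): joint angles.
- bot.get_qvel(): joint speeds.
- bot.get_effort(): joint torques, N m.
- bot.get_position(): TCP position.
- bot.get_tool_rot(): TCP orientation.
- bot.get_contact_force(): force on the tool from outside, world axes, zero at the start.
- bot.get_ft_torque(): the same for the moment, N m.
- bot.get_gripper_width(): finger opening in mm.
Only numpy, scipy, OpenCV 4.12 (cv2) and the standard library are available. Lean on these libraries where they do the work, as an engineer would, in place of code of your own. Each camera call takes 0.05 s, during which the arm holds its last target.

## Working session

There is one attempt and no reset: what is moved stays moved. The work goes in short steps, each a Python script; the robot and the scene stay as the last script left them, time stands still between calls to the robot, and variables do not carry over. Pictures are saved under pics/ and viewed, and the job is handed in when it is done.

```bash
ls; mkdir -p pics; python3 - <<'E'
from rig import bot
import cv2,numpy as np
for n in("scene","top","wrist"):
    p,d=bot.camera(n); np.save(f"pics/{n}_d.npy",d); np.save(f"pics/{n}_p.npy",p)
    cv2.imwrite(f"pics/{n}0.png",cv2.cvtColor(p,cv2.COLOR_RGB2BGR))
    i=bot.camera_info(n); print(n,{k:np.round(v,3).tolist() if not isinstance(v,str) else v for k,v in i.items()})
print(bot.get_time(),bot.get_tool_rot(),bot.get_gripper_width())
E
```

```text
pics
scene {'intrinsics': [[380.61, 0.0, 253.464], [0.0, 380.61, 198.034], [0.0, 0.0, 1.0]], 'world_from_camera': [[0.418, -0.663, 0.621, 1153.619], [0.908, 0.317, -0.274, -282.767], [-0.015, 0.679, 0.734, 756.542], [0.0, 0.0, 0.0, 1.0]]}
top {'intrinsics': [[423.398, 0.0, 250.476], [0.0, 423.398, 193.83], [0.0, 0.0, 1.0]], 'world_from_camera': [[0.02, 0.992, -0.128, 423.023], [-1.0, 0.019, -0.008, -15.618], [-0.006, 0.128, 0.992, 1034.537], [0.0, 0.0, 0.0, 1.0]]}
wrist {'intrinsics': [[296.493, 0.0, 255.607], [0.0, 296.493, 191.487], [0.0, 0.0, 1.0]], 'tool_from_camera': [[-0.0, 0.961, 0.277, 69.845], [1.0, 0.001, -0.001, 0.49], [-0.001, 0.277, -0.961, -126.167], [0.0, 0.0, 0.0, 1.0]]}
0.15 [-3.14019893e+00  1.09069577e-04  2.72972979e+00] 85.37613984270637
```

View pics/top0.png

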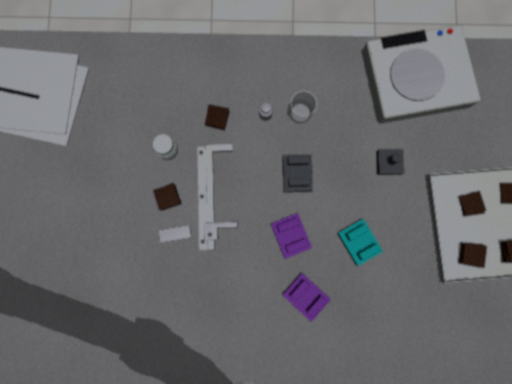

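View pics/scene0.png

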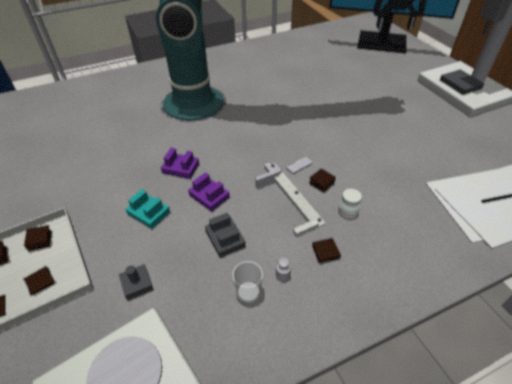

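The top view shows the corner fence at column ~205, with the slide at row ~225 and the end stop at row ~148. The dark support is at (173,298), with purple and turquoise decoys to its right and below. The weight (108,266) and beaker (105,302) are close by. Next I measure coarsely.

```bash
cat > h.py <<'E'
import numpy as np,cv2
from scipy.spatial.transform import Rotation as R
def cloud(d,info,Twt=None):
    K=info["intrinsics"]; v,u=np.mgrid[0:d.shape[0],0:d.shape[1]]
    x=(u-K[0,2])/K[0,0]*d; y=(v-K[1,2])/K[1,1]*d
    P=np.stack([x,-y,-d,np.ones_like(d)],-1)
    T=info["world_from_camera"] if Twt is None else Twt@info["tool_from_camera"]
    W=P@np.asarray(T).T
    W[d<=0]=np.nan
    return W[...,:3]
def toolT(bot):
    T=np.eye(4); T[:3,:3]=R.from_euler('xyz',bot.get_tool_rot()).as_matrix(); T[:3,3]=bot.get_position(); return T
E
python3 - <<'E'
from rig import bot
from h import *
p,d=bot.camera("top")
W=cloud(d,bot.camera_info("top"))
print("bench z",np.nanmedian(W[250:350,150:250,2]))
for q in("support","corner","slide","nose","wafers_a","weight","jar","beaker","caliper_block"):
    for r in bot.cut_out("top",q):
        m=r["mask"]; 
        P=W[m]; P=P[~np.isnan(P[:,0])]
        z=np.percentile(P[:,2],[50,98])
        rc=cv2.minAreaRect(P[:,:2].astype(np.float32))
        print(q,round(r["score"],2),np.round(r["location"]),m.sum(),"rect",np.round(rc[0]),np.round(rc[1]),round(rc[2],1),"z",z.round())
E
```

```text
bench z 1.0417990143861289
support 0.97 [242. 360.] 1166 rect [ 445. -270.] [89. 71.] 30.5 z [27. 58.]
support 0.63 [294. 306.] 1171 rect [ 314. -142.] [89. 69.] 48.7 z [27. 58.]
support 0.59 [173. 294.] 1106 rect [ 608. -120.] [91. 70.] 2.1 z [27. 58.]
support 0.58 [234. 291.] 1144 rect [ 458. -107.] [92. 74.] 22.8 z [27. 58.]
support 0.23 [201. 207.] 1906 rect [548.  75.] [256.  97.] 2.7 z [17. 39.]
corner 0.86 [197. 204.] 2002 rect [550.  75.] [261.  99.] 2.2 z [16. 39.]
slide 0.81 [228. 212.] 363 rect [463.  63.] [76. 41.] 89.6 z [37. 41.]
slide 0.4 [197. 166.] 489 rect [546. 199.] [59. 58.] 20.3 z [27. 31.]
nose 0.93 [160. 393.] 710 rect [ 640. -350.] [61. 70.] 0.2 z [25. 66.]
wafers_a 0.62 [197. 167.] 557 rect [548. 197.] [61. 57.] 20.3 z [27. 31.]
wafers_a 0.57 [113. 220.] 438 rect [747.  81.] [52. 54.] 79.6 z [20. 24.]
weight 0.75 [111. 267.] 194 rect [756. -40.] [33. 28.] 86.6 z [39. 60.]
jar 0.96 [148. 164.] 467 rect [664. 198.] [48. 56.] 55.8 z [64. 69.]
beaker 0.92 [105. 302.] 669 rect [ 777. -124.] [89. 62.] 14.5 z [42. 78.]
caliper_block 0.59 [230. 172.] 377 rect [456. 174.] [31. 74.] 10.9 z [10. 13.]
```

```bash
python3 - <<'E'
from rig import bot
from h import *
np.set_printoptions(precision=2,suppress=True)
for yaw in(-np.pi/2,np.pi/2):
    print(yaw,bot.ik([570,-60,300],[np.pi,0,yaw]))
for yaw in(0,np.pi):
    print(yaw,bot.ik([430,30,25],[np.pi,0,yaw]))
try: bot.move_to([570,-60,300],[np.pi,0,-np.pi/2])
except bot.MotionError as e: print(e)
T=toolT(bot); p,d=bot.camera("wrist"); print(bot.get_time(),T)
np.savez("pics/w1.npz",T=T,p=p,d=d)
cv2.imwrite("pics/w1.png",p[...,::-1])
for q in ("support","slide","corner"):
    for r in bot.cut_out("wrist",q): print(q,r["score"],r["location"],r["mask"].sum()); np.save(f"pics/m_{q}.npy",r["mask"]) if r["score"]>.5 and q!="support" else 0
E
```

```text
-1.5707963267948966 [-0.89  0.6   1.36  1.79 -0.62  1.27 -2.51]
1.5707963267948966 [-0.47  0.32  0.65  1.77 -0.21  1.12  0.25]
0 [-0.5   0.54  0.41  2.27 -0.53  0.42 -1.21]
3.141592653589793 [-0.19  0.51  0.05  2.25 -0.06  0.38  1.48]
3.275 [[  0.    -1.    -0.   570.16]
 [ -1.    -0.     0.   -59.11]
 [ -0.     0.    -1.   299.73]
 [  0.     0.     0.     1.  ]]
support 0.82 [111.9, 227.9] 3812
support 0.81 [10.9, 348.8] 1258
support 0.78 [91.5, 453.9] 5149
slide 0.59 [249.6, 323.1] 1045
corner 0.58 [255.9, 265.6] 4305
corner 0.46 [110.8, 225.8] 3858
```

View pics/w1.png

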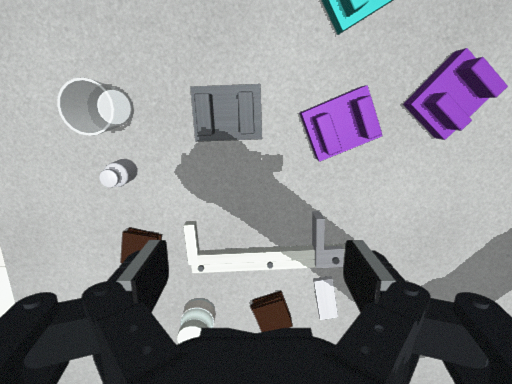

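```bash
python3 - <<'E'
from rig import bot
from h import *
np.set_printoptions(precision=1,suppress=True)
z=np.load("pics/w1.npz"); W=cloud(z["d"],bot.camera_info("wrist"),z["T"])
print("bench",np.nanmedian(W[40:70,30:180,2]), np.nanmedian(W[200:240,240:300,2]))
def rect(sel,n):
    P=W[sel]; rc=cv2.minAreaRect(P[:,:2].astype(np.float32)); print(n,len(P),np.array(rc[0]),np.array(rc[1]),round(rc[2],2),"z",np.median(P[:,2]))
X,Y,Z=W[...,0],W[...,1],W[...,2]
s=np.zeros(Z.shape,bool); s[75:150,180:270]=1
rect(s&(Z>20)&(Z<60),"support all"); 
m=s&(Z>50)&(Z<60); n,l=cv2.connectedComponents(m.astype(np.uint8))
for i in range(1,n):
    if (l==i).sum()>50: rect(l==i,"upright")
c=np.zeros(Z.shape,bool); c[205:275,180:345]=1
rect(c&(Z>13)&(Z<23),"corner18")
rect(c&(Z>31)&(Z<42),"slide36")
# fence inner edge: min Y per column
m=c&(Z>13)&(Z<23)
pts=[]
for u in range(205,308,4):
    k=np.where(m[:,u])[0]
    if len(k): pts.append(W[k[0],u])
pts=np.array(pts); f=np.polyfit(pts[:,0],pts[:,1],1); print("fence inner",pts[::4],f,np.degrees(np.arctan(f[0])),(pts[:,1]-np.polyval(f,pts[:,0])).std())
for v in range(218,256,3):
    k=np.where(m[v,180:215])[0]
    if len(k): a=W[v,180+k[-1]];b=W[v,180+k[0]]; print("endstop row",v,b,a)
m=c&(Z>31)&(Z<42)
for v in range(205,275,4):
    k=np.where(m[v])[0]
    if len(k): print("slide row",v,W[v,k[0]],W[v,k[-1]])
E
```

```text
bench 0.7167998672795761 0.6267890590810907
support all 3791 [ 609.1 -120.1] [90.1 70. ] 2.08 z 26.234971136728575
upright 625 [ 583.  -121.3] [18.  49.6] 2.24 z 55.42235454209515
upright 648 [ 634.8 -119.1] [18.3 49.8] 2.06 z 55.397937089912915
corner18 1808 [557.2  64.6] [240.7  73.2] 4.15 z 18.4823812366958
slide36 832 [464.3  60.9] [40.5 78.8] 2.85 z 36.47922276633764
fence inner [[648.2  89.   16.1]
 [623.6  87.4  15.9]
 [599.2  85.9  15.3]
 [574.7  85.4  13. ]
 [550.1  83.1  14.2]
 [525.7  82.7  14.7]
 [501.2  81.3  14. ]] [ 0.1 55.2] 2.9456318719170955 0.3608598827923225
endstop row 224 [677.5  40.3  14.6] [662.6  40.2  14.7]
endstop row 227 [676.6  43.1  19.2] [662.   43.5  18.4]
endstop row 230 [677.2  48.4  18.1] [661.8  50.3  13.6]
endstop row 233 [677.2  52.8  19.2] [661.9  54.7  14.8]
endstop row 236 [676.3  58.   18.4] [661.2  57.7  18.9]
endstop row 239 [676.9  63.4  17.3] [661.5  62.6  19. ]
endstop row 242 [675.6  68.3  17.5] [661.2  69.6  14.7]
endstop row 245 [675.7  72.8  18.3] [660.7  72.9  18. ]
endstop row 248 [676.1  77.8  18.3] [660.5  80.3  13.3]
endstop row 251 [674.6  82.4  19.2] [660.3  84.3  15.4]
endstop row 254 [675.2  87.9  18.3] [634.2  88.4  17.2]
slide row 217 [480.7  22.5  31.1] [475.1  22.3  31.4]
slide row 221 [485.8  26.4  36.7] [474.4  26.5  36.1]
slide row 225 [485.   33.3  34.6] [474.2  32.3  36.8]
slide row 229 [485.   38.7  36.3] [473.5  38.9  35.6]
slide row 233 [484.4  45.4  35. ] [472.9  45.5  34.7]
slide row 237 [484.3  51.   36.4] [473.2  50.3  37.8]
slide row 241 [484.4  59.5  31.7] [472.3  57.6  35.7]
slide row 245 [483.9  66.2  31.1] [473.5  63.5  36.5]
slide row 249 [483.8  72.   32.3] [444.2  69.7  36.6]
slide row 253 [483.4  78.5  32.3] [443.2  76.9  35.1]
slide row 257 [482.9  85.3  31.7] [444.5  82.8  36.3]
slide row 261 [483.1  90.6  34.1] [444.   89.2  36.4]
slide row 265 [482.3  98.3  32.2] [443.6  95.6  36.7]
```

```bash
cat >> h.py <<'E'
TH=np.radians(2.92); O=np.array([560.6,84.1])
def cw(cx,cy,z): return [O[0]+cx*np.cos(TH)-cy*np.sin(TH), O[1]+cx*np.sin(TH)+cy*np.cos(TH), z]
def wc(p):
    d=np.array(p[:2])-O; return np.array([d[0]*np.cos(TH)+d[1]*np.sin(TH),-d[0]*np.sin(TH)+d[1]*np.cos(TH)])
E
python3 - <<'E'
from rig import bot
from h import *
np.set_printoptions(precision=1,suppress=True)
yaw=-np.pi/2+TH; o=[np.pi,0,yaw]
bot.command_gripper(50)
bot.move_to(cw(38,-272,120),o)
print(bot.get_time(),bot.get_contact_force())
print(bot.servo_line(cw(38,-272,24),vel=120,max_force=10),bot.get_position(),bot.get_contact_force())
r=bot.servo_line(cw(38,-150,24),vel=50,max_force=14)
print(r,wc(bot.get_position()),bot.get_contact_force(),bot.get_time())
T=toolT(bot); p,d=bot.camera("wrist"); cv2.imwrite("pics/w2.png",p[...,::-1]); np.savez("pics/w2.npz",T=T,p=p,d=d)
p,d=bot.camera("scene"); cv2.imwrite("pics/s2.png",p[...,::-1])
p,d=bot.camera("top"); cv2.imwrite("pics/t2.png",p[...,::-1]); np.save("pics/t2d.npy",d)
E
```

```text
4.7583 [0.3 0.5 0.8]
False [ 612.8 -186.1   24.6] [-0.3  0.5  0.6]
False [  38.  -150.1] [ 0.9 -3.3 -0.1] 8.3
```

View pics/w2.png

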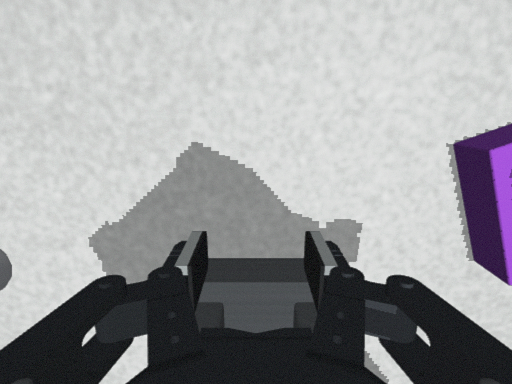

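View pics/s2.png

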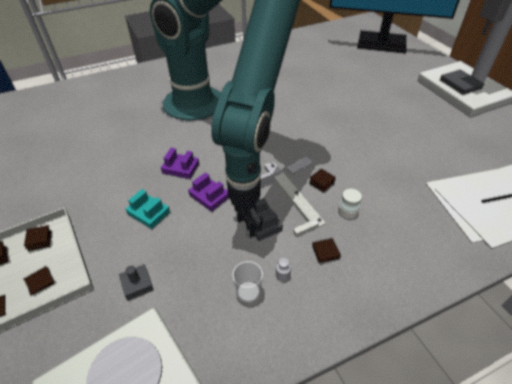

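The wrist view shows the block's near edge level at row ~258, lying squarely across both fingers (columns 195–320). I carry on to the fence.

```bash
python3 - <<'E'
from rig import bot
from h import *
np.set_printoptions(precision=1,suppress=True)
r=bot.servo_line(cw(38,-88,24),vel=50,max_force=14)
print(r,wc(bot.get_position()),bot.get_contact_force(),bot.get_time())
if not r:
    r=bot.servo_line(cw(38,-74,24),vel=20,max_force=12)
    print(r,wc(bot.get_position()),bot.get_contact_force(),bot.get_time())
E
```

```text
False [ 38.  -87.7] [ 0.8 -0.9  1.3] 9.8417
True [ 37.7 -81.5] [ 0.8 -1.2 -0.5] 10.375
```

```bash
cat > look.py <<'E'
from h import *
def look(bot,name,pos=(570,-60,300)):
    bot.move_to(list(pos),[np.pi,0,-np.pi/2])
    T=toolT(bot); p,d=bot.camera("wrist"); cv2.imwrite(f"pics/{name}.png",p[...,::-1]); np.savez(f"pics/{name}.npz",T=T,p=p,d=d)
    W=cloud(d,bot.camera_info("wrist"),T); D=W[...,:2]-O
    C=np.stack([D[...,0]*np.cos(TH)+D[...,1]*np.sin(TH),-D[...,0]*np.sin(TH)+D[...,1]*np.cos(TH),W[...,2]],-1)
    def rect(P,n):
        if len(P)<20: print(n,len(P));return
        rc=cv2.minAreaRect(P[:,:2].astype(np.float32)); print(n,len(P),np.round(rc[0],1),np.round(rc[1],1),round(rc[2],2))
    X,Y,Z=C[...,0],C[...,1],C[...,2]
    b=(X>-70)&(X<105)&(Y<5)&(Y>-120)
    up=b&(Z>48)&(Z<60); n,l=cv2.connectedComponents(up.astype(np.uint8))
    cs=[]
    for i in range(1,n):
        if (l==i).sum()>100: rect(C[l==i],"upright"); cs.append(C[l==i])
    m=b&(Z>22)&(Z<60)&(X<102); rect(C[m&(X>C[up][:,0].min()-20)],"support")
    s=(X>-110)&(X<30)&(Y<-8)&(Y>-60)&(Z>31)&(Z<42); 
    P=C[s]; rect(P,"slide bar")
    if len(P): print("slide x 1/99%",np.percentile(P[:,0],[1,99]))
    print("t",bot.get_time())
    return C
E
python3 - <<'E'
from rig import bot
from look import *
p=wc(bot.get_position()); bot.servo_line(cw(38,-105,24),vel=100); bot.servo_line(cw(38,-105,150),vel=200)
look(bot,"w3")
E
```

```text
upright 458 [ 11.5 -35.5] [17.9 50.3] 0.02
upright 475 [ 63.5 -35.7] [18.2 49.3] 0.17
support 2783 [ 37.5 -35.2] [89.8 71. ] 0.01
slide bar 163 [-34.1 -44.7] [ 28.6 109.2] 88.35
slide x 1/99% [-88.45481413  19.14786328]
t 12.2583
```

View pics/w3.png

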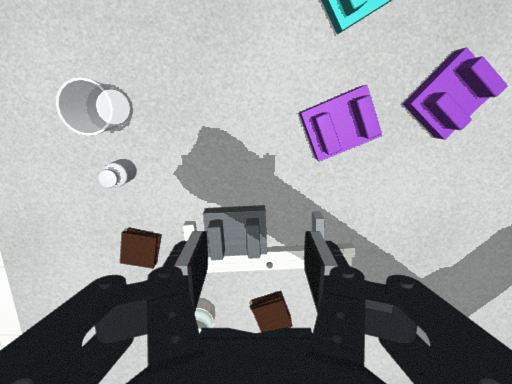

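Block is square on the fence at (37.5, −35.2) in the corner frame (wrist view: block at (232,235) between end stop at column 190 and slide at column 318). Next I push the slide.

```bash
python3 - <<'E'
from rig import bot
from h import *
np.set_printoptions(precision=1,suppress=True)
bot.command_gripper(0)
o=[np.pi,0,-np.pi+TH]; Y=-36
bot.move_to(cw(-124,Y,130),o)
print(bot.get_time())
print(bot.servo_line(cw(-124,Y,28),vel=120,max_force=10),wc(bot.get_position()),bot.get_contact_force(),bot.get_position())
r=bot.servo_line(cw(-35,Y,28),vel=45,max_force=14)
print(r,wc(bot.get_position()),bot.get_contact_force(),bot.get_time())
p,d=bot.camera("top"); cv2.imwrite("pics/t4.png",p[...,::-1])
if not r:
    r=bot.servo_line(cw(-8,Y,28),vel=15,max_force=16)
    print(r,wc(bot.get_position()),bot.get_contact_force(),bot.get_time())
E
```

```text
15.475
False [-123.7  -35.8] [-0.7 -0.2  0.7] [438.9  42.   28.4]
False [-35.1 -36. ] [-2.1  1.3 -1.5] 18.6
True [-14.8 -36. ] [0.3 0.  0. ] 20.0417
```

```bash
python3 - <<'E'
from rig import bot
from look import *
bot.servo_line(cw(-40,-36,28),vel=80); bot.servo_line(cw(-40,-36,150),vel=200)
look(bot,"w5",(580,-110,260))
E
```

```text
support 477 [ 79.3 -57.4] [40.8 26.7] 0.33
slide bar 0
t 22.9917
```

View pics/w5.png

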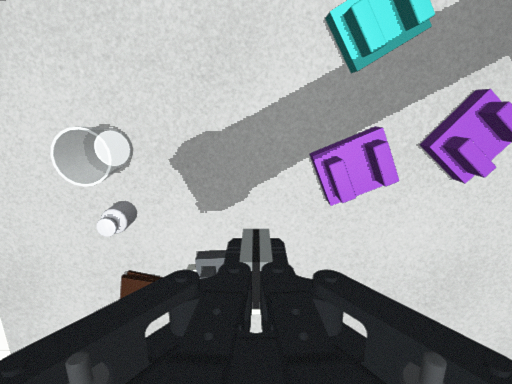

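```bash
python3 - <<'E'
from rig import bot
from look import *
bot.command_gripper(85)
look(bot,"w6",(580,10,280))
E
```

```text
upright 570 [ 28.3 -35.7] [49.5 17.9] 89.85
upright 581 [ 80.2 -35.3] [18.2 49.6] 0.16
support 3759 [ 49.4 -32.9] [ 74.5 100. ] 89.97
slide bar 402 [  2.9 -32.3] [33.4 74.3] 30.16
slide x 1/99% [-28.44059118  25.5965732 ]
t 24.3833
```

View pics/w6.png

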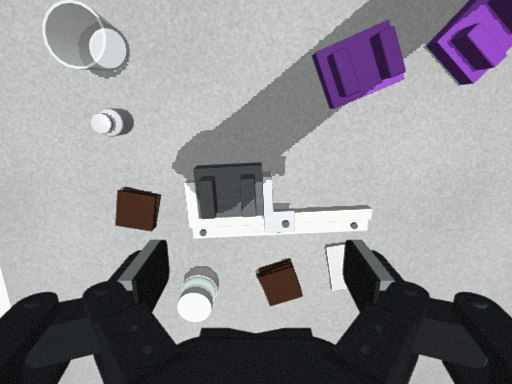

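```bash
python3 - <<'E'
from rig import bot
from h import *
np.set_printoptions(precision=1,suppress=True)
z=np.load("pics/w6.npz"); W=cloud(z["d"],bot.camera_info("wrist"),z["T"]); p=z["p"]
C=np.apply_along_axis(wc,-1,W[...,:2].reshape(-1,2)).reshape(*W.shape[:2],2); X,Y=C[...,0],C[...,1]; Z=W[...,2]
for v in (190,196,202,208,214):
    print(v,[(u,round(float(X[v,u]),1),round(float(Z[v,u]))) for u in list(range(183,202))])
    print("   ",[(u,round(float(X[v,u]),1),round(float(Z[v,u]))) for u in range(256,276)])
cv2.imwrite("pics/w6z.png",cv2.resize(p[150:250,170:300,::-1],None,fx=6,fy=6,interpolation=cv2.INTER_NEAREST))
E
```

```text
190 [(183, 122.1, 0), (184, 120.7, 0), (185, 114.2, 19), (186, 113.1, 18), (187, 111.6, 19), (188, 110.3, 19), (189, 108.3, 21), (190, 107.8, 18), (191, 105.9, 20), (192, 105.1, 18), (193, 103.5, 19), (194, 102.0, 19), (195, 100.9, 18), (196, 98.0, 25), (197, 96.5, 26), (198, 88.9, 55), (199, 87.7, 55), (200, 86.3, 55), (201, 85.1, 55)]
    [(256, 17.9, 25), (257, 16.6, 26), (258, 15.2, 26), (259, 13.9, 26), (260, 12.6, 26), (261, 11.2, 26), (262, 9.9, 25), (263, 8.7, 36), (264, 7.4, 37), (265, 6.1, 36), (266, 4.8, 36), (267, 3.5, 35), (268, 2.2, 36), (269, 0.9, 37), (270, -0.4, 37), (271, -1.7, 36), (272, -4.5, 1), (273, -5.9, 1), (274, -7.4, 0), (275, -8.7, 1)]
196 [(183, 122.8, 1), (184, 121.3, 2), (185, 119.9, 1), (186, 113.8, 19), (187, 112.8, 18), (188, 111.1, 19), (189, 109.7, 19), (190, 108.8, 18), (191, 107.2, 19), (192, 105.9, 18), (193, 104.5, 18), (194, 103.1, 18), (195, 101.4, 20), (196, 98.6, 26), (197, 97.2, 26), (198, 95.7, 27), (199, 88.4, 55), (200, 87.0, 56), (201, 85.8, 56)]
    [(256, 18.3, 25), (257, 16.9, 26), (258, 15.6, 27), (259, 14.3, 25), (260, 12.9, 26), 
[... 1565 characters left out ...]
6.4, 1), (275, -7.9, 0)]
214 [(183, 126.4, 0), (184, 124.6, 1), (185, 123.0, 2), (186, 122.0, 0), (187, 120.3, 1), (188, 113.9, 20), (189, 113.2, 17), (190, 111.4, 19), (191, 109.6, 20), (192, 108.6, 19), (193, 107.0, 20), (194, 106.0, 18), (195, 104.5, 19), (196, 102.9, 19), (197, 101.9, 18), (198, 98.5, 27), (199, 97.6, 24), (200, 96.1, 25), (201, 88.1, 56)]
    [(256, 19.6, 25), (257, 18.2, 26), (258, 16.8, 27), (259, 15.5, 26), (260, 14.1, 26), (261, 12.7, 26), (262, 11.4, 26), (263, 10.0, 25), (264, 8.7, 36), (265, 7.4, 37), (266, 6.1, 37), (267, 4.8, 37), (268, 3.5, 37), (269, 2.1, 36), (270, 0.8, 38), (271, -0.6, 36), (272, -1.8, 37), (273, -3.2, 37), (274, -4.5, 37), (275, -5.8, 37)]
```

View pics/w6z.png

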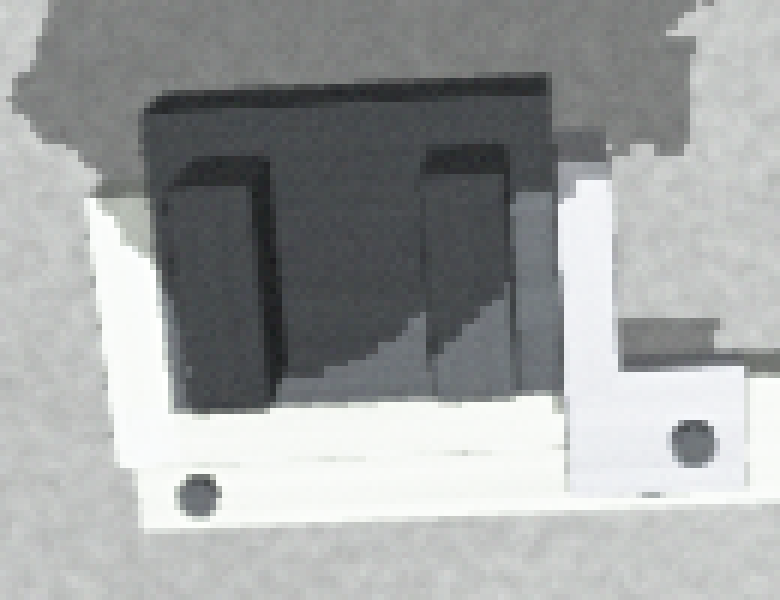

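Edges suggest the block is against the end stop and slide (gap ≤ ~1.5 mm). I'll confirm this with a firmer second push.

```bash
python3 - <<'E'
from rig import bot
from look import *
np.set_printoptions(precision=1,suppress=True)
bot.command_gripper(0)
o=[np.pi,0,-np.pi+TH]; Y=-36
bot.move_to(cw(-36,Y,130),o)
bot.servo_line(cw(-36,Y,28),vel=150,max_force=10)
r=bot.servo_line(cw(-6,Y,28),vel=15,max_force=28)
print(r,wc(bot.get_position()),bot.get_contact_force(),bot.get_time())
bot.servo_line(cw(-40,Y,28),vel=80); bot.servo_line(cw(-40,Y,150),vel=200)
bot.command_gripper(85)
look(bot,"w7",(590,10,260))
p,d=bot.camera("top"); W=cloud(d,bot.camera_info("top")); cv2.imwrite("pics/t7.png",p[...,::-1])
E
```

```text
True [-15. -36.] [ 0.1  0.2 -0.4] 29.175
upright 635 [ 28.3 -35.4] [49.5 17.9] 89.97
upright 653 [ 80.2 -35.2] [18.3 50.1] 0.19
support 4185 [ 49.4 -32.6] [99.9 75.3] 0.14
slide bar 439 [  3.1 -32.4] [33.3 74.4] 30.48
slide x 1/99% [-27.9  26.5]
t 32.5667
```

View pics/w7.png

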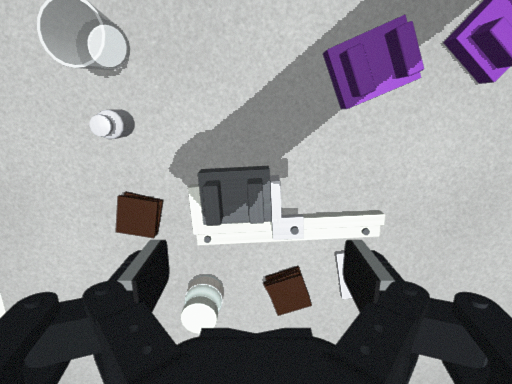

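```bash
python3 - <<'E'
from rig import bot
print(bot.get_time(), bot.get_position()); bot.close_job()
E
```

```text
32.6167 [589.66989273  10.22724923 259.70563575]
the job is handed in; nothing more can be done
```

I pushed the support block flat against the long fence with two fingertips. I then pushed the slide along the fence until the block was trapped against the end stop, and handed the job in at about 32.6 s with the hand clear above the bench.

- **Block pose:** The last wrist view put the block at about x = 54.2 mm, y = −35.3 mm in the corner frame, square to within about 0.2°. In the wrist view before it, the slide face was touching the block at a joint value of about 0.0947 m, by my frame fit.
- **Second push:** Pushing the slide again with a 28 N limit stopped within 0.2 mm of the first stop, so the block is against something solid.
- **Checks that fell short:**
  - My script's rectangle fits for the slide bar and the whole support mixed the two parts together, so I used the upright fits and edge readings instead.
  - The contact gap at the end stop is hidden by the block's edge in the image. I could only bound it at about 1.5 mm.
- **Other items:** In the last wrist picture, the weight, beaker, jar, wafers and gauge bar looked untouched. The nose was outside that view, and I did not measure the bystanders again at the end.

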